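# Hook and snap the access cover onto the feed unit

### The arm

A 7-joint arm with a two-finger parallel gripper is mounted at the origin on a cart in front of the work surface, level with it; the furniture and walls round the work are solid. World frame = base frame: x ahead of the robot, y to its left, z up, the work surface at z = 0. Lengths are in m, angles in rad, forces in N, time in s.
With the tool pointing down it reaches from about 0.4 to 0.85 m from the base axis. Payload 4.5 kg.
Tool frame: the origin (TCP) lies at the very end of the fingers, on their centre line; the grasp point (between the pads) lies 19 mm behind it (r.pinch_z is the distance from the TCP to the grasp point, in m); z points along the fingers, y is the line along which they close (so a half turn about z gives the same grasp; the last joint's range is limited). The gripper opens to 88 mm and grips with 3 to 60 N. Pads are 18 mm wide; open, the fingers measure 123 mm over their backs; the gripper's body (75 mm by 187 mm) begins 45 mm behind the grasp point.
Start: joints at [1.314, 0.689, -0.195, 1.565, 0.157, 0.902, -0.215], TCP at [0.179, -0.599, 0.21] pointing down, gripper open.
Joint ranges: [-3.01, 3.01], [-0.46, 2.08], [-1.47, 1.51], [0.13, 2.56], [-1, 4.14], [0.04, 2.09], [-2.66, 2.66]. Speed limits (rad/s): [2.57, 2.57, 3.14, 3.14, 3.14, 3.14, 3.14].

### API

Orientations are given as a unit quaternion [x, y, z, w].
In Python, from plant import r, cams gives the robot as it stands.
- The arm moves only by the shell command python3 -m pendant 'ROWS' [FORCE]. ROWS is JSON, a list of rows, each a list of 3 entries, a list of its own where there are three numbers: the closure, from -1 (fully open) to 1 (shut), then the shift along the tool's x, y, z in mm, then the turn, a rotation vector about the tool's x, y, z in degrees. A call has 1 to 8 rows; each row shifts and turns the commanded pose from where the row before left it, along the tool's axes as they then stand; what a row does not reach is not made up. A row lasts 1/8 s, in which the tool goes at most 62.5 mm and 10.7 degrees, less where a joint would pass 70% of its speed; a pose out of reach is approached as far as the arm can. A call with a gripper value outside its range is refused whole. The fingers move at their own pace and stop on an object; FORCE is the grip in N (left out, the last holds). Time passes only in rows, so rows that do not move let the fingers close. It gives the time, the measured TCP pose, the force, the opening and the grip force at its end, in the units of the state.
- r.get_state(): the state, without advancing time (a new reading comes with each control period).
- cams.snapshot(name): name is "side" or "top" or "wrist"; returns a dict with "img" (400x640x3 uint8, red, green, blue), "camera_matrix" (3x3 intrinsics, pixels), "D" ([k1, k2, p1, p2, k3] as OpenCV has them; the pictures are not rectified), "camera_from_world" (4x4, takes a point from world to camera coordinates); the wrist camera has in their place "tool_from_camera" (4x4, takes a point from camera to tool coordinates, whose origin is the TCP and whose axes are the flange's). Camera axes: x right, y up, looking along -z (the intrinsics and any distortion apply to the point x, -y, -z); pixel columns grow to the right and rows downward; lengths in m; the calibration is good to about 2 mm. A picture is of the moment at which its call begins: read the wrist's pose just before it. There is no depth.
- r.finish_job(): hands the job in; it is judged then, once.
The state is a dict: "clock": time; "q": joint angles; "qd": joint speeds; "joint_torque": joint torques, N m; "tool_pos": TCP position; "eef_rot": TCP orientation; "contact_force": force on the tool from outside, world axes, zero at the start; "moment": the same for the moment, N m; "opening": opening from 0.0 (shut) to 1.0 (fully open); "finger_force": force on a finger pad.
Only numpy, scipy, OpenCV 4.12 (cv2) and the standard library are available. Lean on these libraries where they do the work, as an engineer would, in place of code of your own. Each camera call takes 0.05 s, during which the arm holds its last target. There are 200 camera calls.

### The job

Close the feed unit on the bench with its loose access cover: hold the cover tilted by its handle, hook its lip under the retaining bar, feeling sideways until the notch in the lip slips over the locating pin hidden there, let the other end down onto the spring catch and let go. Then press that end down until the catch snaps over it and the cover lies flush and firmly home. The unit stands loose: do not shove it along the bench, and leave everything else where it is.

Things in the scene. Friction and masses are not known exactly. Their poses are not given: they have to be found in the camera images.
- cover_grip (a point): Loose access cover, 350 g: grey sheet-metal plate with a black bridge handle. Point: centre of the handle's grip bar, 14 mm wide (x), 74 mm long (y), 12 mm high, on two end posts. Axes are the cover's: x along the plate from lip end to far edge, z up out of its face. The plate's upper face is 24 mm below this point, its underside 29 mm. The cover lies level on the bench with this point 33 mm up.
- cover_lip (a point): Middle of the tip of the cover's lip, 69 mm to -x of cover_grip and 31 mm below it, same axes. The lip is a flat tongue on the plate's -x edge, 84 mm wide, 4 mm thick, stepped down so that its upper face is level with the plate's underside; it stands 14 mm beyond the plate and has a notch in the middle of its tip, 9 mm wide and 9 mm deep, for the locating pin.
- cover_edge (a point): Middle of the upper far edge of the cover's plate (the end that goes under the catch), 95 mm to +x of cover_grip and 24 mm below it, same axes. The plate is 150 mm (x) by 160 mm (y) by 5 mm; low ribs under it are as deep as the lip and pass between the unit's side walls.
- feed_unit: Feed unit: grey open-topped housing, 2 kg, standing loose (a sideways push of 12 to 20 N slides it), 216 mm (x) by 164 mm (y), 62 mm high, two black toothed wheels inside, motor on its +y wall. Origin: centre of its underside; x runs from retaining bar (-x, robot's side) to spring catch (+x). Side walls 114 mm apart, far stop wall at x = +77 mm, 60 mm high.
- bar_edge (a point): Middle of the retaining bar's free lower edge: feed_unit x = -78 mm, y = 0, z = 57 mm. The aluminium bar is a ledge 5 mm thick over the -x end of the opening; the wall behind it is at x = -92 mm; over 12 mm is clear beneath it. Edge to far wall is 155 mm, cover with lip 164 mm, so the cover goes in only lip first, lip end low (15 to 25 degrees suits).
- pin_slot (a point): Middle of the slot in the bar's top: feed_unit x = -85.5, y = 0, z = 62 mm. A 6 mm square steel locating pin hangs under the bar at this x, down to z = 42 mm, clamped anywhere up to 17 mm to either side (along y) of this point; where is not given, only its screw head shows in the slot. Unless the lip's notch meets the pin, the lip stops 6 mm short and the cover cannot close: feel for it.
- seat (a point): Fitted, the plate's underside lies on the side walls (x = -60 to +77 mm) at this height: feed_unit x = 0, y = 0, z = 55 mm, axes as feed_unit. The cover's axes then lie along these, cover_grip is at x = -20 to -23, z = +29 mm from here, its y is that of the pin (the walls leave the cover free sideways), and the lip reaches 11 to 14 mm under the bar.
- catch (a joint): Travel of the spring catch in the far wall, m: 0 at rest, to 0.006 pushed back (+x). Steel wedge nose, 30 mm wide, over the cover's far edge by 4 mm. A hooked cover rests with that edge on the nose's steep ramp, leaning about 6 degrees; pressing the plate near the edge (10 to 15 N, 14 mm down) drives the nose back until it snaps over the plate. Preload 3.6 N, 0.6 N per mm.
- driver_yellow: bystander: yellow-handled screwdriver, 196 x 53 x 25 mm; origin under its centre.
- marker_black: bystander: black marker pen, 128 mm long, 12 mm thick; origin under its centre.
- driver_red: bystander: red-handled screwdriver, 181 x 99 x 25 mm; origin under its centre.
- caliper: bystander: digital caliper, 240 x 76 x 12 mm; origin under its centre.
- torch: bystander: black pocket torch, 107 mm long, 25 mm thick; origin under its centre.
- tape_clear: bystander: roll of amber film tape, 72 mm across, 19 mm high; origin under its centre.
- die_segment_2: bystander: black die segment, 46 x 49 x 22 mm; origin under its centre.
- die_segment_0: bystander: small black die segment, 32 x 40 x 20 mm; origin under its centre.

How it is judged:
By the outcome, as a careful person would: the job done as asked, in the order asked, and still so for the second after the job is handed in, with the robot touching nothing.
It also fails if it takes over 72 s, if anything falls off the work surface, if the arm or the gripper's body presses on something with over 40 N, if the wrist force passes 120 N, or if a joint passes its speed limit or range.

## Working session

There is one attempt and no reset: what is moved stays moved. The work goes in short steps, Python scripts to look and compute and a shell command to move; the robot and the scene stay as the last step left them, time stands still between calls to the robot, and variables do not carry over. Pictures are saved under pics/ and viewed, at most 10 in all, crops included, and the job is handed in when it is done.

```bash
ls; mkdir -p pics; python3 - <<'E'
from plant import r,cams
import cv2,numpy as np
s=r.get_state(); print(s['tool_pos'],s['eef_rot'],s['clock'],r.pinch_z)
for n in("top","side"):
    d=cams.snapshot(n); cv2.imwrite(f'pics/{n}0.png',d['img'][:,:,::-1]); print(n,d['camera_matrix'],d['D'],d['camera_from_world'])
E
```

```text
pics
[ 0.17892815 -0.59812217  0.20962394] [ 9.89440963e-01  1.44933570e-01 -2.13320788e-04 -8.91847082e-04] 0.0 0.0187
top [[428.10001589   0.         319.7829613 ]
 [  0.         428.10001589 208.98593688]
 [  0.           0.           1.        ]] [-0.06784216  0.          0.          0.          0.        ] [[-0.01937894 -0.99978578  0.0072699   0.00514932]
 [ 0.9896244  -0.01814559  0.14252816 -0.55396442]
 [-0.14236571  0.00995651  0.98976405 -1.45221352]
 [ 0.          0.          0.          1.        ]]
side [[452.58104045   0.         313.59762599]
 [  0.         452.58104045 203.42327232]
 [  0.           0.           1.        ]] [-0.02033657  0.          0.          0.          0.        ] [[-0.99851789  0.05337941 -0.01061408  0.57569638]
 [-0.04293029 -0.65264197  0.75644924 -0.01346965]
 [ 0.03345162  0.75578377  0.65396627 -1.47131382]
 [ 0.          0.          0.          1.        ]]
```

View pics/top0.png

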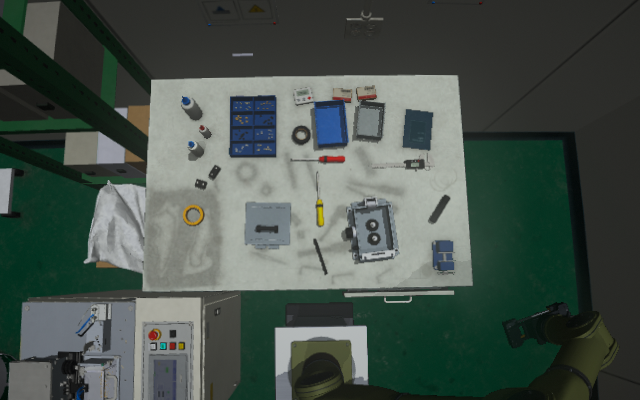

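View pics/side0.png

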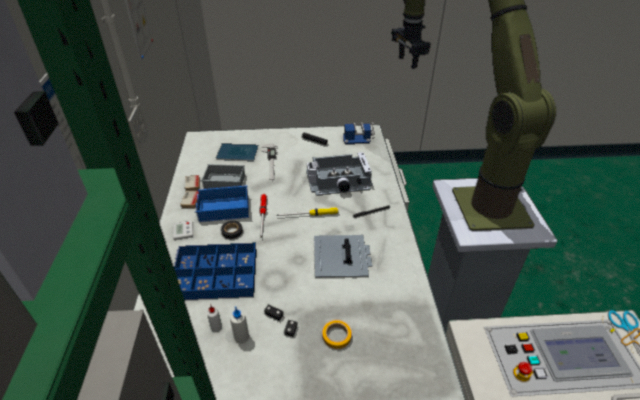

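Top view: the cover lies at about (268,225) with its handle at (266,229) and its lip toward the robot. The unit is at about (373,231), with its motor on the left (+y). Next I'll write the helpers and get rough positions.

```bash
cat > h.py <<'E'
from plant import r,cams
import cv2,numpy as np
from scipy.spatial.transform import Rotation as R
def snap(n):
    s=r.get_state(); d=cams.snapshot(n)
    if n=='wrist':
        T=np.eye(4);T[:3,:3]=R.from_quat(s['eef_rot']).as_matrix();T[:3,3]=s['tool_pos']
        d['w']=T@d['tool_from_camera']
    else: d['w']=np.linalg.inv(d['camera_from_world'])
    return d
def ray(d,uv):
    p=cv2.undistortPoints(np.array(uv,float).reshape(-1,1,2),np.array(d['camera_matrix']),np.array(d['D'])).reshape(-1,2)
    v=np.c_[p[:,0],-p[:,1],-np.ones(len(p))]@d['w'][:3,:3].T
    return d['w'][:3,3],v
def onz(d,uv,z):
    o,v=ray(d,uv); return o+v*((z-o[2])/v[:,2])[:,None]
def px(d,P):
    c=(np.array(P,float).reshape(-1,3)-d['w'][:3,3])@d['w'][:3,:3]
    c[:,1:]*=-1
    return cv2.projectPoints(c,np.zeros(3),np.zeros(3),np.array(d['camera_matrix']),np.array(d['D']))[0].reshape(-1,2)
def crop(d,x0,y0,w,h,k,name):
    cv2.imwrite('pics/'+name,cv2.resize(d['img'][y0:y0+h,x0:x0+w,::-1],None,fx=k,fy=k,interpolation=cv2.INTER_CUBIC))
E
python3 - <<'E'
from h import *
np.set_printoptions(precision=4,suppress=True)
d=snap('top')
print(onz(d,[[266,229]],.035),onz(d,[[373,231]],.06))
# handle: dark blob on cover
g=d['img'].max(2)
m=np.zeros_like(g);m[215:240,250:284]=(g[215:240,250:284]<60)
n,l,st,c=cv2.connectedComponentsWithStats(m);i=1+st[1:,4].argmax();print(c[i],st[i])
ys,xs=np.where(l==i);P=onz(d,np.c_[xs,ys],.036)
print(cv2.minAreaRect(P[:,:2].astype(np.float32)))
s=r.get_state();print(R.from_quat(s['eef_rot']).as_matrix()); print(d is None, cams.snapshot('wrist')['tool_from_camera'])
E
```

```text
[[0.4878 0.1828 0.035 ]] [[ 0.4717 -0.1855  0.06  ]]
[267.0842 228.4737] [256 226  22   7  95]
((0.4877159297466278, 0.18095830082893372), (0.07313662022352219, 0.02090398594737053), 88.97041320800781)
[[ 0.958   0.2868 -0.0005]
 [ 0.2868 -0.958   0.0013]
 [-0.0001 -0.0014 -1.    ]]
False [[-0.0002  0.9567  0.2911  0.0742]
 [ 1.      0.0002  0.      0.0006]
 [-0.      0.2911 -0.9567 -0.1744]
 [ 0.      0.      0.      1.    ]]
```

```bash
python3 -m pendant '[[-1,[0,0,0],[0,0,-10.4]],[-1,[0,0,0],[0,0,-10.4]],[-1,[0,0,0],[0,0,-10.4]],[-1,[0,0,0],[0,0,-10.4]],[-1,[0,0,0],[0,0,-10.4]],[-1,[0,0,0],[0,0,-10.4]],[-1,[0,0,0],[0,0,-10.4]]]' ; python3 -m pendant '[[-1,[48,34,-5],[0,0,0]],[-1,[48,34,-5],[0,0,0]],[-1,[48,34,-5],[0,0,0]],[-1,[48,34,-5],[0,0,0]],[-1,[48,34,-5],[0,0,0]],[-1,[48,34,-5],[0,0,0]],[-1,[48,34,-5],[0,0,0]],[-1,[48,34,-5],[0,0,0]]]'
```

```text
clock: 1.08
tool_pos: [0.179, -0.5987, 0.2102]
eef_rot: [0.708, 0.706, -0.0, -0.0]
contact_force: [-0.1, -0.1, -0.4]
opening: 1.003
finger_force: 0.0
clock: 2.08
tool_pos: [0.4557, -0.216, 0.2506]
eef_rot: [0.711, 0.704, -0.0, 0.0]
contact_force: [0.1, 0.1, 0.1]
opening: 1.003
finger_force: 0.0
```

```bash
python3 -m pendant '[[-1,[0,0,0],[0,0,0]],[-1,[0,0,0],[0,0,0]]]' >/dev/null; python3 - <<'E'
from h import *
import pickle
d=snap('wrist'); pickle.dump(d,open('u.pkl','wb')); crop(d,0,0,640,400,1.25,'u1.png'); print(d['camera_matrix'],r.get_state()['tool_pos'])
E
```

```text
[[283.22020952   0.         314.40099733]
 [  0.         283.22020952 200.44954574]
 [  0.           0.           1.        ]] [ 0.45371325 -0.21865097  0.25006572]
```

View pics/u1.png

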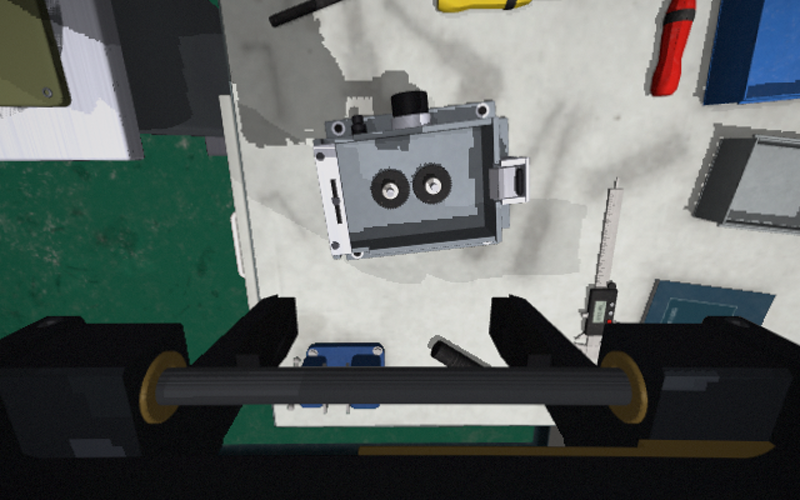

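The bar is the white strip at about (335,203), with the slot at about (337,200). The catch is at (512,180), so the unit is yawed slightly. Next: zoom in.

```bash
python3 - <<'E'
from h import *
import pickle
d=pickle.load(open('u.pkl','rb')); crop(d,240,66,200,150,4,'u2.png')
E
```

```text
(no output)
```

View pics/u2.png

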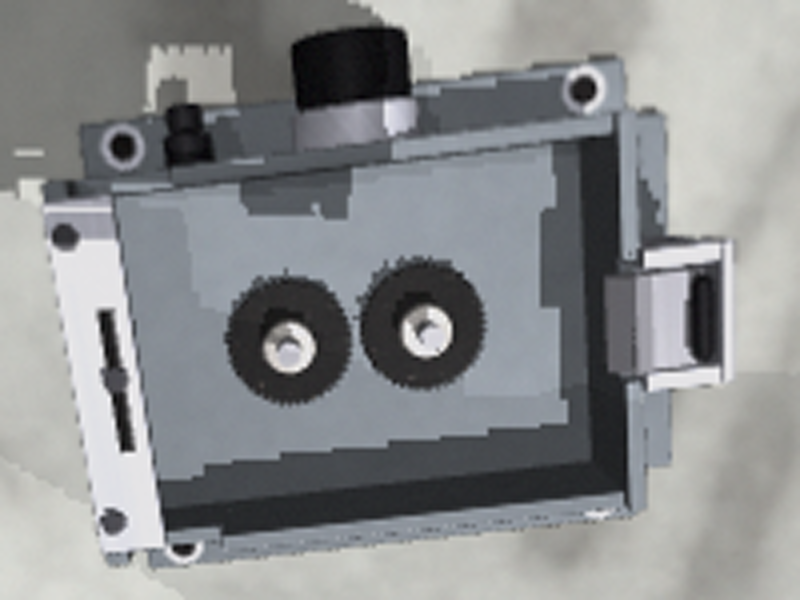

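The slot runs from (104,311) to (127,450) in the crop. The screw head is at (117,379), so the pin sits close to the slot's middle. The bar's free edge runs from (113,195) to (162,548).

```bash
cat > u.py <<'E'
from h import *
import pickle
np.set_printoptions(precision=4,suppress=True)
d=pickle.load(open('u.pkl','rb'))
f=lambda P,z:onz(d,np.array(P,float)/4+[240,66]-.375,z)
a=f([[104,311],[127,450],[117,379],[64,236],[113,521],[113,195],[162,548]],.062)
print(a)
sl=(a[0]+a[1])/2;print('slot mid',sl)
for i,j in((1,0),(4,3),(6,5)):
    v=a[j]-a[i];print('yaw',np.degrees(np.arctan2(-v[0],v[1])),np.linalg.norm(v))
n=f([[607,277],[612,373]],.058);print('nose',n.mean(0), 'yaw slot->nose',np.degrees(np.arctan2(*(n.mean(0)-sl)[[1,0]])))
w=f([[618,112],[630,514]],.060);v=w[0]-w[1];print('farwall',w,np.degrees(np.arctan2(-v[0],v[1])))
E
python3 u.py
```

```text
[[ 0.392  -0.1782  0.062 ]
 [ 0.3968 -0.2229  0.062 ]
 [ 0.3949 -0.1996  0.062 ]
 [ 0.3811 -0.1553  0.062 ]
 [ 0.3909 -0.2469  0.062 ]
 [ 0.3969 -0.1433  0.062 ]
 [ 0.4067 -0.2565  0.062 ]]
slot mid [ 0.3944 -0.2005  0.062 ]
yaw 6.132502206781358 0.04497419159469372
yaw 6.10203810548095 0.09218237374645694
yaw 4.969539903755844 0.11360811097274745
nose [ 0.5525 -0.1847  0.058 ] yaw slot->nose 5.7167859817322215
farwall [[ 0.5499 -0.1211  0.06  ]
 [ 0.5632 -0.2467  0.06  ]] 6.032517419406687
```

```bash
python3 -m pendant '[[-1,[57,5,3],[0,0,0]],[-1,[57,5,3],[0,0,0]],[-1,[57,5,4],[0,0,0]],[-1,[57,5,10],[0,0,0]],[-1,[57,5,15],[0,0,0]],[-1,[57,5,20],[0,0,0]],[-1,[57,4,25],[0,0,0]],[-1,[0,0,0],[0,0,0]]]'; python3 - <<'E'
from h import *
import pickle
d=snap('wrist'); pickle.dump(d,open('c.pkl','wb'));u=px(d,[.488,.181,.01])[0].astype(int);print(u)
x0=max(0,u[0]-100);y0=max(0,u[1]-75); print(x0,y0); crop(d,x0,y0,200,150,4,'c1.png')
E
```

```text
clock: 3.38
tool_pos: [0.4914, 0.1853, 0.1689]
eef_rot: [0.708, 0.706, -0.0, -0.002]
contact_force: [-0.5, -0.1, 0.0]
opening: 1.0
finger_force: 0.0
[312 182]
212 107
```

View pics/c1.png

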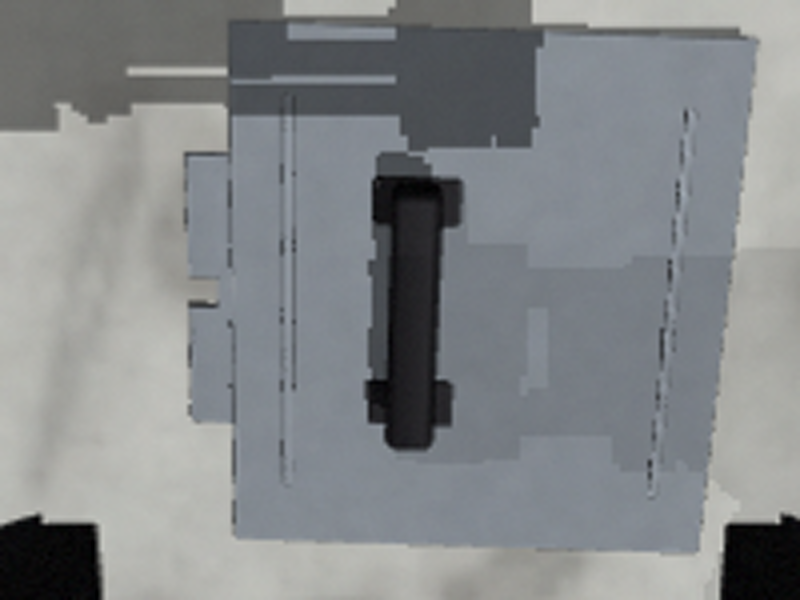

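The cover's plate corners in the crop are (230,20), (758,38), (698,551) and (235,537). The bar runs from about (416,185) to (410,447), and the lip's notch is at (200,291).

```bash
python3 - <<'E'
from h import *
import pickle
np.set_printoptions(precision=4,suppress=True)
d=pickle.load(open('c.pkl','rb'))
f=lambda P,z:onz(d,np.array(P,float)/4+[212,107]-.375,z)
c=f([[230,20],[758,38],[698,551],[235,537]],.009);print(c,'centre',c.mean(0))
for i,j in((0,3),(1,2)): v=c[i]-c[j];print('yaw',np.degrees(np.arctan2(-v[0],v[1])),np.linalg.norm(v))
for i,j in((1,0),(2,3)): v=c[i]-c[j];print('yaw',np.degrees(np.arctan2(v[1],v[0])),np.linalg.norm(v))
g=f([[416,185],[410,447]],.037);print('grip',g,g.mean(0));print('notch',f([[190,292]],.004))
s=r.get_state();print(s['tool_pos'],R.from_quat(s['eef_rot']).as_matrix())
E
```

```text
[[0.4395 0.2629 0.009 ]
 [0.5883 0.2574 0.009 ]
 [0.5824 0.0989 0.009 ]
 [0.4331 0.1041 0.009 ]] centre [0.5108 0.1808 0.009 ]
yaw -2.2968337362924762 0.15892933324278774
yaw -2.098954982772442 0.1586533953690169
yaw -2.113970615626797 0.14885346310348932
yaw -2.0084568745659928 0.14940252729437292
grip [[0.4917 0.2202 0.037 ]
 [0.4898 0.1452 0.037 ]] [0.4907 0.1827 0.037 ]
notch [[0.4224 0.1837 0.004 ]]
[0.492  0.1817 0.1694] [[ 0.0076  1.     -0.002 ]
 [ 1.     -0.0076 -0.0007]
 [-0.0007 -0.002  -1.    ]]
```

```bash
python3 -m pendant '[[-1,[0,-1,50],[0,0,1.7]],[-1,[0,0,50],[0,0,0]],[-1,[0,0,40],[0,0,0]],[-1,[0,0,14],[0,0,0]],[-1,[0,0,0],[0,0,0]],[1,[0,0,0],[0,0,0]],[1,[0,0,0],[0,0,0]],[1,[0,0,0],[0,0,0]]]' 45; python3 -m pendant '[[1,[0,0,0],[0,0,0]],[1,[0,0,0],[0,0,0]],[1,[0,0,0],[0,0,0]]]'
```

```text
clock: 4.42
tool_pos: [0.4921, 0.1815, 0.0172]
eef_rot: [0.721, 0.693, 0.001, 0.0]
contact_force: [0.4, 0.5, -0.6]
opening: 0.688
finger_force: 0.0
clock: 4.8
tool_pos: [0.4915, 0.1814, 0.0164]
eef_rot: [0.721, 0.693, -0.0, 0.0]
contact_force: [-0.6, 1.1, 0.4]
opening: 0.344
finger_force: 0.0
```

```bash
python3 -m pendant '[[1,[0,0,0],[0,0,0]],[1,[0,0,0],[0,0,0]],[1,[0,0,0],[0,0,0]],[1,[0,0,0],[0,0,0]]]'; python3 -m pendant '[[1,[0,0,-10],[0,0,0]],[1,[0,0,-45],[0,0,0]],[1,[0,0,-50],[0,0,0]],[1,[0,0,-40],[0,0,0]],[1,[0,0,0],[0,0,0]],[1,[0,0,0],[0,0,0]]]'
```

```text
clock: 5.3
tool_pos: [0.4916, 0.1813, 0.0164]
eef_rot: [0.721, 0.693, -0.0, 0.0]
contact_force: [-0.3, 0.2, 0.3]
opening: 0.006
finger_force: 0.0
clock: 6.05
tool_pos: [0.4912, 0.1807, 0.1612]
eef_rot: [0.721, 0.693, -0.0, 0.0]
contact_force: [0.3, -0.4, -0.1]
opening: 0.006
finger_force: 0.0
```

```bash
python3 - <<'E'
from h import *
d=snap('wrist');crop(d,0,0,640,400,1.25,'g1.png')
E
```

```text
(no output)
```

View pics/g1.png

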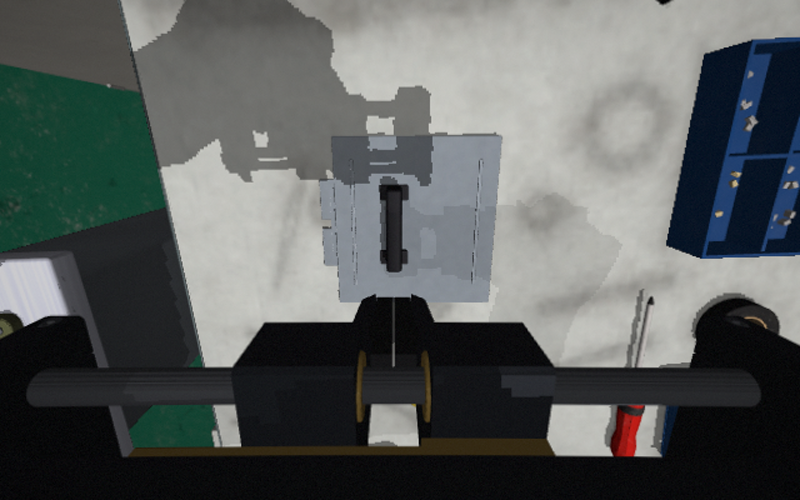

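The grasp missed: the fingers closed with nothing between them. In the picture the fingertips are at (394,297) and the handle is at (394,228). I'll check where the TCP should project.

```bash
python3 - <<'E'
from h import *
s=r.get_state();t=s['tool_pos'];M=R.from_quat(s['eef_rot']).as_matrix()
d=snap('wrist');print('wrist px TCP*1.25',px(d,t)*1.25, px(d,t-.019*M[:,2])*1.25, 'grip',px(d,[.4908,.1815,.033])*1.25)
a=snap('top');b=snap('side')
for n,e in(('top',a),('side',b)): print(n,px(e,t))
ut=px(a,t)[0].astype(int);us=px(b,t)[0].astype(int)
im=[cv2.resize(e['img'][u[1]-40:u[1]+40,u[0]-40:u[0]+40,::-1],(400,400),interpolation=cv2.INTER_CUBIC) for e,u in((a,ut),(b,us))]
im=np.hstack(im);[cv2.circle(im,(x,200),3,(0,0,255),1) for x in(200,600)];cv2.imwrite('pics/t1.png',im)
E
```

```text
wrist px TCP*1.25 [[394.40097119 288.70585351]] [[394.52717097 304.27358326]] grip [[394.11794901 230.29396451]]
top [[262.05600784 224.25921012]]
side [[348.48791562 214.96829579]]
```

View pics/t1.png

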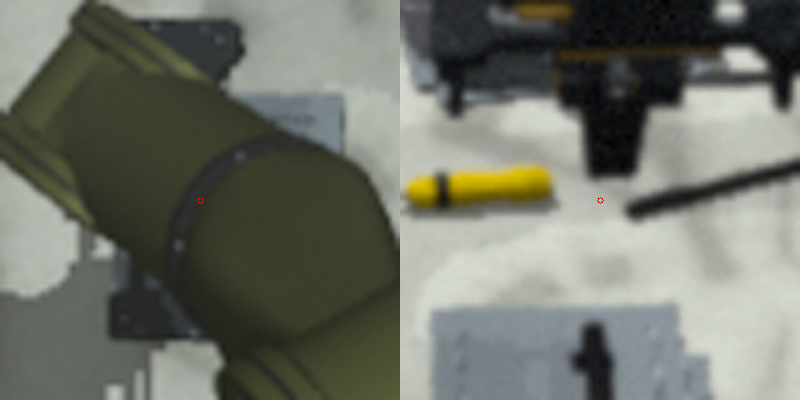

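The side view shows the fingertips about 5 px above the projected TCP, and the wrist view agrees. So the real finger ends are about 20–25 mm short of the reported TCP, and the fingers closed above the bar. I'll open, come down again and feel for the plate.

```bash
python3 -m pendant '[[-1,[0,0,0],[0,0,0]],[-1,[0,0,15],[0,0,0]],[-1,[0,0,20],[0,0,0]],[-1,[0,0,20],[0,0,0]],[-1,[0,0,25],[0,0,0]],[-1,[0,0,25],[0,0,0]],[-1,[0,0,25],[0,0,0]],[-1,[0,0,15],[0,0,0]]]'; python3 -m pendant '[[-1,[0,0,6],[0,0,0]],[-1,[0,0,0],[0,0,0]],[-1,[0,0,0],[0,0,0]]]';python3 -m pendant '[[-1,[0,0,4],[0,0,0]],[-1,[0,0,0],[0,0,0]],[-1,[0,0,0],[0,0,0]]]'
```

```text
clock: 7.25
tool_pos: [0.4905, 0.181, 0.0145]
eef_rot: [0.721, 0.693, -0.001, -0.0]
contact_force: [0.1, 0.1, 0.1]
opening: 0.886
finger_force: 0.0
clock: 7.62
tool_pos: [0.4921, 0.1815, 0.011]
eef_rot: [0.721, 0.693, 0.001, 0.0]
contact_force: [-1.1, 0.1, 0.2]
opening: 1.004
finger_force: 0.0
clock: 8.0
tool_pos: [0.4916, 0.1813, 0.0065]
eef_rot: [0.721, 0.693, 0.0, 0.0]
contact_force: [-0.1, -0.3, -1.2]
opening: 0.996
finger_force: 0.0
```

```bash
for i in 1 2; do python3 -m pendant '[[-1,[0,0,4],[0,0,0]],[-1,[0,0,0],[0,0,0]]]' | grep -E "pos|contact"; done; python3 - <<'E'
from h import *
b=snap('side');u=px(b,[.49,.1815,.03])[0].astype(int);print(u);crop(b,u[0]-50,u[1]-40,100,75,6,'s2.png')
E
```

```text
tool_pos: [0.4914, 0.1812, 0.0021]
contact_force: [-0.1, 0.2, 0.4]
tool_pos: [0.4914, 0.1812, -0.0019]
contact_force: [0.7, 0.1, -0.1]
[346 248]
```

View pics/s2.png

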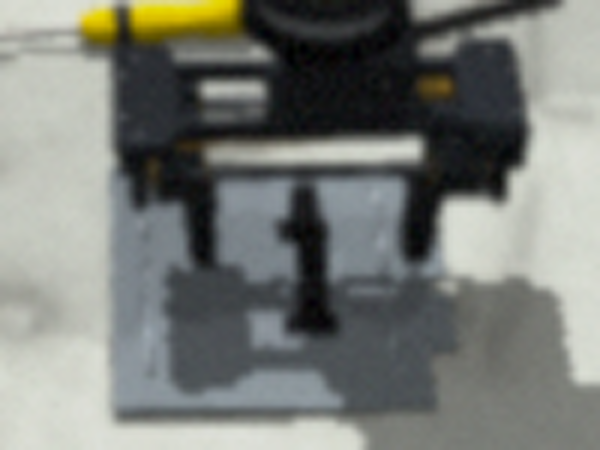

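The open fingers at crop (204,265) and (415,258) straddle the handle, which spans (303,180) to (312,330). They have touched nothing yet, so I'll keep going down.

```bash
python3 -c "
from h import *
b=snap('side');print([px(b,[.45,.19,z])[0].round(1) for z in (0,.01,.02,.03)],'tip row 251.8')"
for i in 1 2; do python3 -m pendant '[[-1,[0,0,3],[0,0,0]],[-1,[0,0,0],[0,0,0]]]' | grep -E "pos|contact"; done
```

```text
[array([360.6, 257.5]), array([360.8, 255.1]), array([361. , 252.7]), array([361.2, 250.3])] tip row 251.8
tool_pos: [0.4915, 0.1812, -0.0048]
contact_force: [0.2, 0.5, 0.8]
tool_pos: [0.4914, 0.1812, -0.0078]
contact_force: [-0.3, -0.4, -0.2]
```

```bash
for i in 1 2; do python3 -m pendant '[[-1,[0,0,2.5],[0,0,0]],[-1,[0,0,0],[0,0,0]]]' | grep -E "pos|contact"; done
```

```text
tool_pos: [0.4915, 0.1813, -0.0103]
contact_force: [-0.8, 0.1, -0.0]
tool_pos: [0.4915, 0.1813, -0.0128]
contact_force: [0.1, 0.6, 0.3]
```

```bash
python3 -m pendant '[[-1,[0,0,2],[0,0,0]],[-1,[0,0,0],[0,0,0]]]' | grep -E "pos|contact"
```

```text
tool_pos: [0.4915, 0.1813, -0.0147]
contact_force: [0.1, -0.1, 0.1]
```

```bash
python3 -m pendant '[[1,[0,0,0],[0,0,0]],[1,[0,0,0],[0,0,0]],[1,[0,0,0],[0,0,0]],[1,[0,0,0],[0,0,0]],[1,[0,0,0],[0,0,0]],[1,[0,0,0],[0,0,0]],[1,[0,0,0],[0,0,0]],[1,[0,0,0],[0,0,0]]]' 45; python3 -m pendant '[[1,[0,0,0],[0,0,0]],[1,[0,0,0],[0,0,0]]]'
```

```text
clock: 10.85
tool_pos: [0.4916, 0.1813, -0.0146]
eef_rot: [0.721, 0.693, 0.0, 0.0]
contact_force: [-0.6, -0.4, 0.4]
opening: 0.15
finger_force: 45.0
clock: 11.1
tool_pos: [0.4916, 0.1813, -0.0146]
eef_rot: [0.721, 0.693, 0.0, 0.0]
contact_force: [-0.7, -0.2, -0.3]
opening: 0.147
finger_force: 45.0
```

The handle is gripped: opening 0.147 is 13 mm, matching the bar, and the reported TCP is 47.6 mm below the grip. Next: a calculator for lip-tip targets in the unit frame.

```bash
cat > k.py <<'E'
from h import *
import sys
np.set_printoptions(precision=2,suppress=True)
YAW=5.9; SL=np.array([.3944,-.2005,0]); RU=R.from_euler('z',YAW,degrees=True).as_matrix()
UO=SL-RU@[-.0855,0,0]
REL=np.array([[0,1,0],[1,0,0],[0,0,-1.]])  # columns: tool axes in cover
GZ=.0476
TIP=np.array([-.069,0,-.031]); G=np.array([0,0,-GZ])
def state():
    s=r.get_state(); RT=R.from_quat(s['eef_rot']).as_matrix(); RC=RT@REL.T
    g=s['tool_pos']-RC@G; return s,RT,RC,g
def report():
    s,RT,RC,g=state(); A=RU.T@RC; e=R.from_matrix(A).as_euler('ZYX',degrees=True)
    print('t',round(s['clock'],2),'tip_u',RU.T@(g+RC@TIP-UO)*1e3,'grip_u',RU.T@(g-UO)*1e3,'yaw,tilt,roll',e[0],-e[1],e[2],'F_u',RU.T@s['contact_force'],'open',round(s['opening'],3))
def to(x,y,z,tilt):
    s,RT,RC,g=state(); C=RU@R.from_euler('y',-tilt,degrees=True).as_matrix()
    T=C@REL; p=UO+RU@(np.array([x,y,z])/1e3)-C@TIP+C@G
    print('rot',np.degrees(R.from_matrix(RT.T@T).as_rotvec()),'shift after',T.T@(p-s['tool_pos'])*1e3)
if __name__=='__main__':
    report()
    if len(sys.argv)>1: to(*map(float,sys.argv[1:]))
E
python3 -m pendant '[[1,[0,0,-20],[0,0,0]],[1,[0,0,-50],[0,0,0]],[1,[0,0,-50],[0,0,0]],[1,[0,0,-30],[-4,0,-4]],[1,[0,0,0],[-8,0,-4]],[1,[0,0,0],[-8,0,0]],[1,[0,0,0],[0,0,0]],[1,[0,0,0],[0,0,0]]]'; python3 k.py -66 0.9 130 20
```

```text
clock: 12.1
tool_pos: [0.4943, 0.1726, 0.1345]
eef_rot: [0.667, 0.734, 0.079, 0.097]
contact_force: [0.1, -0.7, -3.4]
opening: 0.149
finger_force: 45.0
t 12.1 tip_u [-18.75 361.64 133.7 ] grip_u [ 40.57 362.71 180.63] yaw,tilt,roll -0.13165322421040715 14.17285808672837 -2.2285571991301643 F_u [-0.   -0.74 -3.41] open 0.149
rot [-5.83  2.27 -0.01] shift after [-359.94  -43.63  -19.59]
```

```bash
python3 -m pendant '[[1,[0,0,0],[-5.8,2.3,0]],[1,[-50,-6,-10],[0,0,0]],[1,[-52,-6,-5],[0,0,0]],[1,[-52,-6,-5],[0,0,0]],[1,[-52,-6,0],[0,0,0]],[1,[-52,-6,0],[0,0,0]],[1,[-52,-7,0],[0,0,0]],[1,[-50,-7,0],[0,0,0]]]' >/dev/null; python3 -m pendant '[[1,[0,0,0],[0,0,0]],[1,[0,0,0],[0,0,0]],[1,[0,0,0],[0,0,0]]]'; python3 k.py -70 0.9 75 20
```

```text
clock: 13.48
tool_pos: [0.4824, -0.158, 0.1561]
eef_rot: [0.664, 0.734, 0.088, 0.112]
contact_force: [-0.8, -0.1, -3.6]
opening: 0.146
finger_force: 45.0
t 13.47 tip_u [-64.46  33.75 152.88] grip_u [ -6.76  35.51 201.76] yaw,tilt,roll 0.21403466399407042 16.102894631957053 -2.845533872963726 F_u [-0.85 -0.01 -3.63] open 0.146
rot [-3.89  2.78  0.3 ] shift after [-32.29 -30.56  66.65]
```

```bash
python3 -m pendant '[[1,[0,0,0],[-2,1.4,0.15]],[1,[0,0,0],[-2,1.4,0.15]],[1,[0,0,0],[0,0,0]],[1,[0,0,0],[0,0,0]]]' >/dev/null; python3 k.py -70 0.9 75 20
```

```text
t 13.97 tip_u [-66.05  33.2  147.8 ] grip_u [-11.16  33.34 199.85] yaw,tilt,roll -0.0010101806319566173 19.28501718679661 -0.2592641947292912 F_u [ 0.57 -1.29 -3.5 ] open 0.147
rot [-0.71  0.26  0.  ] shift after [-32.23 -28.4   66.2 ]
```

```bash
python3 -m pendant '[[1,[0,0,0],[-0.7,0.3,0]],[1,[-16,-14,0],[0,0,0]],[1,[-16,-14,16],[0,0,0]],[1,[0,0,30],[0,0,0]],[1,[0,0,20],[0,0,0]],[1,[0,0,0],[0,0,0]],[1,[0,0,0],[0,0,0]]]' >/dev/null; python3 k.py -72 0.9 51 20; python3 - <<'E'
from h import *
from k import UO,RU
w=snap('wrist');b=snap('side');u=px(b,UO+[0,0,.06])[0].astype(int)
im=np.hstack([cv2.resize(w['img'][100:300,180:450,::-1],(400,300),interpolation=cv2.INTER_CUBIC),cv2.resize(b['img'][u[1]-45:u[1]+30,u[0]-50:u[0]+50,::-1],(400,300),interpolation=cv2.INTER_CUBIC)]);cv2.imwrite('pics/i1.png',im)
E
```

```text
t 14.85 tip_u [-70.45   0.3   75.64] grip_u [-16.16   0.28 128.31] yaw,tilt,roll -0.02948009487444212 19.93821502395236 -0.018775453840512 F_u [-1.1   0.36 -4.18] open 0.148
rot [-0.06  0.03 -0.03] shift after [ 0.64 -9.86 22.55]
```

View pics/i1.png

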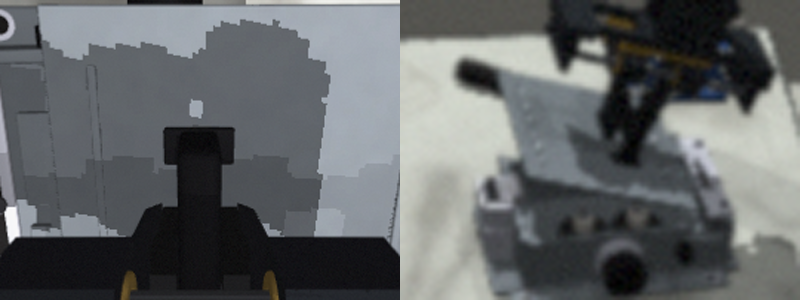

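The cover is tilted about 20° over the opening, with its lip next to the bar (right side of the side view). Lowering the lip now.

```bash
python3 -m pendant '[[1,[0.6,-5,11],[0,0,0]],[1,[0,-5,11],[0,0,0]],[1,[0,0,0],[0,0,0]],[1,[0,0,0],[0,0,0]]]' >/dev/null; python3 k.py -80 0.9 49.5 20
```

```text
t 15.45 tip_u [-72.1    0.35  51.8 ] grip_u [-17.88   0.31 104.54] yaw,tilt,roll -0.06809884704261977 20.01593199929095 -0.042034919013661756 F_u [-1.13  0.07 -3.82] open 0.148
rot [ 0.02  0.07 -0.06] shift after [ 0.64 -8.21 -0.52]
```

```bash
python3 -m pendant '[[1,[0.6,-4,0],[0,0,0]],[1,[0,-4,-0.5],[0,0,0]],[1,[0,0,0],[0,0,0]]]' >/dev/null; python3 k.py; for i in 1 2; do python3 -m pendant '[[1,[0,-1.9,-0.7],[0,0,0]],[1,[0,0,0],[0,0,0]],[1,[0,0,0],[0,0,0]]]' >/dev/null;python3 k.py;done
```

```text
t 15.82 tip_u [-80.79   1.14  48.79] grip_u [-26.5    1.03 101.46] yaw,tilt,roll -0.11144390768509461 19.94095517509688 0.02171851043912564 F_u [ 0.21  0.21 -5.48] open 0.144
t 16.2 tip_u [-82.02   1.14  48.86] grip_u [-27.78   1.04 101.58] yaw,tilt,roll -0.1009288945501241 19.98904821577072 0.009029991793226954 F_u [ 0.18 -0.11 -3.7 ] open 0.141
t 16.57 tip_u [-84.1    1.13  48.85] grip_u [-29.86   1.03 101.56] yaw,tilt,roll -0.0989606736987894 19.986123877702692 0.008410588448818004 F_u [ 0.01 -0.67 -3.7 ] open 0.147
```

```bash
for i in 1 2; do python3 -m pendant '[[1,[0,-1.4,-0.5],[0,0,0]],[1,[0,0,0],[0,0,0]],[1,[0,0,0],[0,0,0]]]' >/dev/null;python3 k.py;done
```

```text
t 16.95 tip_u [-85.62   1.15  48.83] grip_u [-31.37   1.05 101.54] yaw,tilt,roll -0.10192951484825162 19.982116067322902 0.011090566547363356 F_u [ 0.48 -0.16 -2.97] open 0.149
t 17.32 tip_u [-87.1    1.13  48.84] grip_u [-32.85   1.03 101.55] yaw,tilt,roll -0.09989907566420059 19.983557116071136 0.006255459953233915 F_u [ 0.01  0.12 -3.63] open 0.147
```

```bash
for i in 1 2 3; do python3 -m pendant '[[1,[0,-1,-0.35],[0,0,0]],[1,[0,0,0],[0,0,0]],[1,[0,0,0],[0,0,0]]]' >/dev/null;python3 k.py | cut -c1-330;done
```

```text
t 17.7 tip_u [-87.41   1.15  49.03] grip_u [-33.23   1.08 101.81] yaw,tilt,roll -0.07177551586148623 20.05393295430345 -0.002467084285924524 F_u [ 2.52 -0.48 -2.67] open 0.154
t 18.07 tip_u [-87.75   1.12  49.21] grip_u [-33.63   1.08 102.05] yaw,tilt,roll -0.04807421665678598 20.123480515260955 -0.013573220651399634 F_u [ 3.7   0.99 -1.91] open 0.148
t 18.45 tip_u [-87.92   1.09  49.4 ] grip_u [-33.87   1.09 102.33] yaw,tilt,roll -0.021021443207466392 20.205316364399895 -0.028643192822927488 F_u [ 6.68 -0.71 -1.73] open 0.151
```

Contact came at tip x of about -87.3, roughly 5 mm deeper than the pin alone would allow. I'll test sideways to see whether the notch has captured the pin.

```bash
python3 -m pendant '[[1,[0,1.5,0.5],[0,0,0]],[1,[2,0,0],[0,0,0]],[1,[0,0,0],[0,0,0]],[1,[0,0,0],[0,0,0]]]' >/dev/null;python3 k.py | cut -c1-330; python3 -m pendant '[[1,[1.5,0,0],[0,0,0]],[1,[0,0,0],[0,0,0]],[1,[0,0,0],[0,0,0]]]' >/dev/null;python3 k.py | cut -c1-330
```

```text
t 18.95 tip_u [-87.86   2.21  48.96] grip_u [-33.68   2.17 101.74] yaw,tilt,roll -0.10285329624568931 20.058603272120468 -0.11293185544697583 F_u [ 5.26 -1.56 -2.54] open 0.145
t 19.32 tip_u [-87.99   3.23  48.85] grip_u [-33.8    3.19 101.62] yaw,tilt,roll -0.13393826128665298 20.042668441282142 -0.15832617278474692 F_u [ 5.68 -2.19 -3.18] open 0.148
```

```bash
python3 -m pendant '[[1,[0,2,0.7],[0,0,0]],[1,[0,0,0],[0,0,0]],[1,[0,0,0],[0,0,0]]]' >/dev/null;python3 k.py | cut -c1-330; python3 -m pendant '[[1,[2,0,0],[0,0,0]],[1,[0,0,0],[0,0,0]],[1,[0,0,0],[0,0,0]]]' >/dev/null;python3 k.py | cut -c1-330
```

```text
t 19.7 tip_u [-87.52   3.89  48.56] grip_u [-33.19   3.78 101.19] yaw,tilt,roll -0.15199129511144444 19.891949419246057 -0.06578934683513153 F_u [ 0.99 -2.93 -4.48] open 0.148
t 20.07 tip_u [-87.37   5.05  48.53] grip_u [-33.04   4.97 101.17] yaw,tilt,roll -0.17882099703459767 19.90348523240254 -0.16569137001816583 F_u [ 1.1  -5.49 -4.64] open 0.147
```

```bash
python3 -m pendant '[[1,[-3,0,0],[0,0,0]],[1,[-3,0,0],[0,0,0]],[1,[0,0,0],[0,0,0]],[1,[0,0,0],[0,0,0]]]' >/dev/null;python3 k.py | cut -c1-330; for i in 1 2; do python3 -m pendant '[[1,[-2,0,0],[0,0,0]],[1,[0,0,0],[0,0,0]],[1,[0,0,0],[0,0,0]]]' >/dev/null;python3 k.py | cut -c1-330; done
```

```text
t 20.57 tip_u [-86.92   1.58  48.86] grip_u [-32.64   1.46 101.54] yaw,tilt,roll -0.0684237134596699 19.955375248161978 0.10448205534215967 F_u [-0.56  0.63 -4.65] open 0.149
t 20.95 tip_u [-86.76  -0.97  48.84] grip_u [-32.5   -1.08 101.54] yaw,tilt,roll -0.08978840599285803 19.96692756450827 0.05118679027158476 F_u [-0.34  0.62 -3.83] open 0.149
t 21.32 tip_u [-86.79  -2.35  48.84] grip_u [-32.52  -2.48 101.53] yaw,tilt,roll -0.06847827234666846 19.964415064905943 0.1171699185106331 F_u [-0.08  4.1  -4.83] open 0.15
```

Both sides stop the lip, at y of about -1.2 and +2.5, so the pin is in the notch. I'll centre it at y of about 0.6 and start letting the far end down.

```bash
python3 -m pendant '[[1,[2,0,0],[0,0,0]],[1,[1.8,0,0],[0,0,0]],[1,[0,0,0],[0,0,0]]]' >/dev/null;python3 k.py -87 0.6 49.5 16
```

```text
t 21.7 tip_u [-86.18  -0.6   48.92] grip_u [-31.96  -0.64 101.67] yaw,tilt,roll -0.11247614147367883 20.016941686741365 -0.12298610825146823 F_u [ 0.11  0.77 -4.32] open 0.144
rot [ 4.02  0.16 -0.11] shift after [ 1.37 -1.62  4.09]
```

```bash
python3 -m pendant '[[1,[0.6,-0.8,2],[2,0,0]],[1,[0.6,-0.8,2],[2,0,0]],[1,[0,0,0],[0,0,0]],[1,[0,0,0],[0,0,0]]]' >/dev/null;python3 k.py -87 0.6 50.5 12
```

```text
t 22.2 tip_u [-87.39   1.24  49.47] grip_u [-29.6    1.17  98.28] yaw,tilt,roll -0.10120379597861182 15.994862756175564 -0.04173768079580477 F_u [-0.08  0.46 -4.5 ] open 0.148
rot [ 3.99  0.07 -0.1 ] shift after [-0.51 -0.4   3.92]
```

```bash
python3 -m pendant '[[1,[-0.3,-0.2,2],[2,0,0]],[1,[-0.3,-0.2,2],[2,0,0]],[1,[0,0,0],[0,0,0]],[1,[0,0,0],[0,0,0]]]' >/dev/null;python3 k.py -87 0.6 51 8.5
```

```text
t 22.7 tip_u [-87.38   1.09  50.27] grip_u [-26.29   0.97  94.89] yaw,tilt,roll -0.09834356050170723 11.949872853606562 0.01979013106709911 F_u [-0.37 -0.53 -2.93] open 0.147
rot [ 3.45 -0.   -0.1 ] shift after [-0.37 -0.39  3.52]
```

```bash
python3 -m pendant '[[1,[-0.2,-0.2,1.8],[1.8,0,0]],[1,[-0.2,-0.2,1.8],[1.7,0,0]],[1,[0,0,0],[0,0,0]],[1,[0,0,0],[0,0,0]]]' >/dev/null;python3 k.py -87.5 0.6 51.5 6.5
```

```text
t 23.2 tip_u [-87.04   0.77  50.97] grip_u [-23.32   0.65  91.74] yaw,tilt,roll -0.08313424257308823 8.422419031059448 0.038323905260120784 F_u [-0.42 -0.93 -4.02] open 0.152
rot [ 1.92 -0.03 -0.08] shift after [-0.08 -0.92  1.74]
```

```bash
python3 -m pendant '[[1,[0,-0.5,0.8],[1,0,0]],[1,[0,-0.4,0.8],[1,0,0]],[1,[0,0,0],[0,0,0]],[1,[0,0,0],[0,0,0]]]' >/dev/null;python3 k.py -87.5 0.6 51.5 5
```

```text
t 23.7 tip_u [-87.12   0.49  51.84] grip_u [-22.05   0.35  90.41] yaw,tilt,roll -0.118506059365872 6.4662603751211325 0.024027954580977468 F_u [ 0.34 -0.21 -4.46] open 0.149
rot [ 1.47 -0.01 -0.12] shift after [ 0.25 -0.81  2.07]
```

```bash
python3 -m pendant '[[1,[0,-0.2,1],[0.7,0,0]],[1,[0,-0.2,1],[0.7,0,0]],[1,[0,0,0],[0,0,0]],[1,[0,0,0],[0,0,0]]]' >/dev/null;python3 k.py -87.5 0.6 51 5
```

```text
t 24.2 tip_u [-86.88   0.61  51.61] grip_u [-20.87   0.49  88.55] yaw,tilt,roll -0.10358674161890419 5.0388878049524175 0.0016807995387594793 F_u [-2.13 -0.54 -2.59] open 0.148
rot [ 0.04  0.01 -0.1 ] shift after [ 0.12 -0.68  0.6 ]
```

```bash
python3 -m pendant '[[1,[0,-0.5,0.8],[0,0,0]],[1,[0,0,0],[0,0,0]],[1,[0,0,0],[0,0,0]]]' >/dev/null;python3 k.py;  python3 - <<'E'
from h import *
from k import UO,RU
w=snap('wrist');b=snap('side');u=px(b,UO+[0,0,.06])[0].astype(int)
im=np.hstack([cv2.resize(w['img'][60:260,180:447,::-1],(400,300),interpolation=cv2.INTER_CUBIC),cv2.resize(b['img'][u[1]-45:u[1]+30,u[0]-50:u[0]+50,::-1],(400,300),interpolation=cv2.INTER_CUBIC)]);cv2.imwrite('pics/i2.png',im)
E
```

```text
t 24.57 tip_u [-86.95   0.59  50.86] grip_u [-20.96   0.49  87.83] yaw,tilt,roll -0.09718239781169008 5.069654248220661 -0.004903218909275723 F_u [-2.82 -0.8  -0.6 ] open 0.146
```

View pics/i2.png

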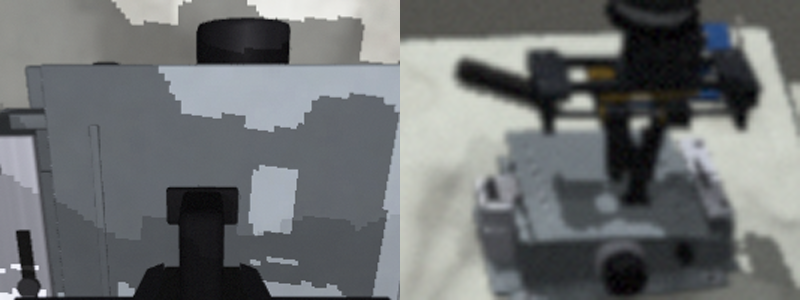

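The plate is over the opening with its lip under the bar at left, and the catch and walls now carry its weight (Fz is about 0). Releasing.

```bash
python3 -m pendant '[[-0.3,[0,0,0],[0,0,0]],[-0.3,[0,0,0],[0,0,0]],[-0.3,[0,0,0],[0,0,0]],[-0.3,[0,0,0],[0,0,0]]]'; python3 -m pendant '[[-0.3,[0,0,-15],[0,0,0]],[-0.3,[0,0,-30],[0,0,0]],[-0.3,[0,0,-30],[0,0,0]],[-0.3,[0,0,0],[0,0,0]],[-0.3,[0,0,0],[0,0,0]]]'; python3 k.py
```

```text
clock: 25.18
tool_pos: [0.4632, -0.1928, 0.0405]
eef_rot: [0.67, 0.741, 0.033, 0.03]
contact_force: [-0.6, 0.8, -0.6]
opening: 0.58
finger_force: 0.0
clock: 25.8
tool_pos: [0.456, -0.1938, 0.1146]
eef_rot: [0.67, 0.741, 0.033, 0.03]
contact_force: [0.2, -0.0, -0.2]
opening: 0.648
finger_force: 0.0
t 25.8 tip_u [-93.78   0.48 125.04] grip_u [-27.78   0.35 162.  ] yaw,tilt,roll -0.11405803479107816 5.0517273236033615 0.00400631486605632 F_u [ 0.24 -0.04 -0.24] open 0.648
```

```bash
cat > p.py <<'E'
from k import *
s,RT,RC,g=state(); T=RU@REL; p=UO+RU@np.array([.050,.0006,float(sys.argv[1])])
print('TCP_u',RU.T@(s['tool_pos']-UO)*1e3,'rot',np.degrees(R.from_matrix(RT.T@T).as_rotvec()),'shift after',T.T@(p-s['tool_pos'])*1e3,'F_u',RU.T@s['contact_force'],'open',s['opening'],s['clock'])
E
python3 p.py .075
```

```text
TCP_u [-23.59   0.34 114.58] rot [ 5.05  0.   -0.11] shift after [ 0.26 73.59 39.58] F_u [ 0.24 -0.04 -0.24] open 0.6479958313402286 25.8
```

```bash
python3 -m pendant '[[1,[0,0,0],[5,0,0]],[1,[0,37,0],[0,0,0]],[1,[0,37,0],[0,0,0]],[1,[0,0,20],[0,0,0]],[1,[0,0,20],[0,0,0]],[1,[0,0,0],[0,0,0]],[1,[0,0,0],[0,0,0]],[1,[0,0,0],[0,0,0]]]' 20 >/dev/null; python3 p.py .052
```

```text
TCP_u [51.08  0.26 75.81] rot [ 0.14  0.01 -0.1 ] shift after [ 0.34 -1.08 23.81] F_u [-0.36 -0.07  0.19] open 0.008902287369987862 26.8
```

```bash
python3 -m pendant '[[1,[0,-1,18],[0,0,0]],[1,[0,0,4],[0,0,0]],[1,[0,0,0],[0,0,0]],[1,[0,0,0],[0,0,0]]]' >/dev/null; python3 p.py .046; for i in 1 2 3 4; do python3 -m pendant '[[1,[0,0,2],[0,0,0]],[1,[0,0,0],[0,0,0]],[1,[0,0,0],[0,0,0]]]' |grep -E "clock|pos|contact"|tr '\n' ' ';echo; done
```

```text
TCP_u [50.03  0.52 53.26] rot [ 0.1  -0.01 -0.09] shift after [ 0.08 -0.03  7.26] F_u [0.69 0.03 0.56] open 0.008244829981448426 27.3
clock: 27.68 tool_pos: [0.529, -0.1862, 0.0513] contact_force: [-0.4, -0.7, -0.4] 
clock: 28.05 tool_pos: [0.529, -0.1861, 0.0492] contact_force: [0.5, -0.2, 0.4] 
clock: 28.42 tool_pos: [0.529, -0.1861, 0.0472] contact_force: [1.2, 0.1, -0.8] 
clock: 28.8 tool_pos: [0.529, -0.1861, 0.0452] contact_force: [-0.7, 0.1, 0.2]
```

```bash
for i in 1 2 3 4 5; do python3 -m pendant '[[1,[0,0,2],[0,0,0]],[1,[0,0,0],[0,0,0]],[1,[0,0,0],[0,0,0]]]' |grep -E "clock|pos|contact"|tr '\n' ' ';echo; done
```

```text
clock: 29.18 tool_pos: [0.5289, -0.1862, 0.0432] contact_force: [0.5, -0.1, 0.7] 
clock: 29.55 tool_pos: [0.5282, -0.1863, 0.0411] contact_force: [-3.0, -0.6, 4.0] 
clock: 29.92 tool_pos: [0.5284, -0.1863, 0.0391] contact_force: [-3.8, 0.7, 4.5] 
clock: 30.3 tool_pos: [0.5298, -0.186, 0.0371] contact_force: [0.3, 0.1, 0.1] 
clock: 30.68 tool_pos: [0.529, -0.1861, 0.0351] contact_force: [-0.0, -0.7, -0.5]
```

```bash
for i in 1 2 3 4; do python3 -m pendant '[[1,[0,0,1.5],[0,0,0]],[1,[0,0,0],[0,0,0]],[1,[0,0,0],[0,0,0]]]' |grep -E "clock|pos|contact"|tr '\n' ' ';echo; done
```

```text
clock: 31.05 tool_pos: [0.5288, -0.1862, 0.0336] contact_force: [-0.5, 0.2, -0.1] 
clock: 31.42 tool_pos: [0.529, -0.1862, 0.0322] contact_force: [-0.1, -0.2, 1.2] 
clock: 31.8 tool_pos: [0.529, -0.1862, 0.0322] contact_force: [-3.9, -0.0, 14.3] 
clock: 32.17 tool_pos: [0.5291, -0.1862, 0.0321] contact_force: [-7.3, -0.2, 26.8]
```

Stiff contact now: 27 N with no motion, after a drop at about z 0.038. I'll lift off and check by touch that the edge stays down.

```bash
python3 -m pendant '[[1,[0,0,-4],[0,0,0]],[1,[0,0,-8],[0,0,0]],[1,[0,0,0],[0,0,0]],[1,[0,0,0],[0,0,0]]]' |grep -E "pos|contact"; python3 -m pendant '[[1,[0,0,4],[0,0,0]],[1,[0,0,2],[0,0,0]],[1,[0,0,0],[0,0,0]],[1,[0,0,0],[0,0,0]]]' |grep -E "pos|contact"; for i in 1 2 3; do python3 -m pendant '[[1,[0,0,1.5],[0,0,0]],[1,[0,0,0],[0,0,0]],[1,[0,0,0],[0,0,0]]]' |grep -E "pos|contact"; done
```

```text
tool_pos: [0.5289, -0.1862, 0.0409]
contact_force: [-0.2, 0.2, 0.5]
tool_pos: [0.529, -0.1861, 0.0352]
contact_force: [-0.6, 0.7, 0.2]
tool_pos: [0.529, -0.1861, 0.0337]
contact_force: [-0.4, -0.1, -0.3]
tool_pos: [0.5291, -0.1862, 0.0322]
contact_force: [0.9, 0.1, 0.5]
tool_pos: [0.5291, -0.1862, 0.0322]
contact_force: [-3.2, 0.2, 14.6]
```

```bash
python3 -m pendant '[[1,[0,-5,-15],[0,0,0]],[1,[0,-15,-50],[0,0,0]],[1,[0,-20,-50],[0,0,0]],[1,[0,-20,-40],[0,0,0]],[1,[0,0,0],[0,0,0]],[1,[0,0,0],[0,0,0]],[1,[0,0,0],[0,0,0]]]' |grep -E "clock|pos"; python3 - <<'E'
from h import *
from k import UO,RU,YAW
import pickle
d=snap('wrist');pickle.dump(d,open('f.pkl','wb'))
U=lambda P:(P-UO)@RU*1e3
q=px(d,UO+RU@[-.0215,.0006,.090])[0];print('pred grip px',q)
hs=cv2.cvtColor(d['img'],cv2.COLOR_RGB2GRAY)
x,y=q.astype(int);m=np.zeros_like(hs);m[y-45:y+45,x-25:x+25]=hs[y-45:y+45,x-25:x+25]<60
n,l,st,c=cv2.connectedComponentsWithStats(m);i=1+st[1:,4].argmax();print(st[i])
ys,xs=np.where(l==i);P=U(onz(d,np.c_[xs,ys],.089));print('handle_u',cv2.minAreaRect(P[:,:2].astype(np.float32)))
# bar: bright strip; slot: dark inside it
b=px(d,UO+RU@[-.0855,0,.062])[0];x,y=b.astype(int);print('pred slot',b)
m=np.zeros_like(hs);m[y-30:y+30,x-8:x+8]=hs[y-30:y+30,x-8:x+8]<90
n,l,st,c=cv2.connectedComponentsWithStats(m)
for i in range(1,n):
    if st[i,4]>15: ys,xs=np.where(l==i);P=U(onz(d,np.c_[xs,ys],.062));print('dark',st[i],P.mean(0),P.min(0),P.max(0))
# intensity profile along unit x at y=-25 and y=+30 on plane z=.06 from 60..100 and -100..-50
for yy in(-.05,-.03,.03,.05):
  for a,e in((-100,-54),(60,100)):
    X=np.arange(a,e,3);q=px(d,UO+np.c_[X/1e3,np.full(len(X),yy),np.full(len(X),.0605)]@RU.T)
    print(yy,a,[int(hs[int(round(v)),int(round(u))]) for u,v in q])
E
```

```text
clock: 35.17
tool_pos: [0.4688, -0.192, 0.1845]
pred grip px [304.33 193.59]
[ 292  151   25   77 1317]
handle_u ((-21.591794967651367, 3.445953369140625), (23.19362449645996, 77.28976440429688), 0.0002553114900365472)
pred slot [245.95 187.29]
dark [243 167   7  41 172] [-85.5    0.44  62.  ] [-88.74 -22.39  62.  ] [-82.11  22.09  62.  ]
-0.05 -100 [176, 132, 75, 211, 214, 221, 219, 216, 143, 136, 137, 137, 136, 143, 136, 135]
-0.05 60 [139, 139, 140, 140, 105, 34, 105, 146, 186, 186, 184, 184, 181, 173]
-0.03 -100 [191, 219, 214, 216, 217, 223, 221, 217, 135, 135, 133, 135, 137, 154, 150, 150]
-0.03 60 [137, 138, 137, 140, 142, 33, 147, 142, 148, 146, 176, 183, 183, 183]
0.03 -100 [199, 225, 225, 225, 225, 225, 225, 221, 146, 149, 149, 152, 150, 147, 150, 152]
0.03 60 [149, 150, 152, 151, 58, 35, 129, 158, 73, 74, 182, 196, 201, 197]
0.05 -100 [159, 136, 104, 143, 150, 154, 149, 145, 90, 88, 87, 87, 88, 88, 61, 88]
0.05 60 [153, 153, 151, 151, 156, 38, 151, 153, 151, 152, 200, 208, 206, 206]
```

The unit has not moved: the slot is still at x -85.5, y about 0. The handle is at x -21.6, inside the fitted range, and the plate edge at +73 is parallel to the far wall. The edge also stayed down when touched again. Handing in.

```bash
python3 -c "
from plant import r
print(r.finish_job())"
```

```text
the job is handed in; nothing more can be done
None
```

The cover is hooked over the pin, snapped under the catch and staying down at the catch end, the unit hasn't moved, and the job was handed in at about 35 s; the first grasp closed above the handle and had to be repeated.

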